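Close the gauge case and tuck its flap under the lip

ROBOT

A 7-joint arm with a two-finger parallel gripper is mounted at the origin on the work surface. World frame = base frame: x ahead of the robot, y to its left, z up, the work surface at z = 0. Lengths are in m, angles in rad, forces in N, time in s.
With the tool pointing down it reaches from about 0.4 to 0.875 m from the base axis. Payload 4.4 kg.
Tool frame: the origin (TCP) lies midway between the tips of the shut fingers; the grasp point (between the pads) lies robot.pinch_z behind it (robot.pinch_z is the distance from the TCP to the grasp point, in m); z points along the fingers, y is the line along which they close (so a half turn about z gives the same grasp; the last joint's range is limited). The gripper opens to 85 mm and grips with 20 to 120 N. Pads are 22 mm wide; open, the fingers measure 114 mm over their backs; the gripper's body (76 mm by 85 mm) begins 54 mm behind the grasp point. The pads swing forward as they close: fully open they stand 13 mm farther back than shut.
Start: joints at [-1.198, 0.628, 0.038, 1.517, -0.027, 0.996, -0.02], TCP at [0.276, 0.588, 0.231] pointing down, gripper open.
Joint ranges: [-3.06, 3.06], [-0.37, 2.12], [-1.25, 1.32], [0.18, 2.47], [-1.1, 4.24], [0.23, 1.98], [-2.94, 2.94]. Speed limits (rad/s): [2.57, 2.57, 3.14, 3.14, 3.14, 3.14, 3.14].

INTERFACE

Orientations are given as a unit quaternion [x, y, z, w].
In Python, from cell import robot, cams, spotter gives the robot as it stands.
- The arm moves only by the tool step_arm, never from a script. Its argument "increments" is one flat list of numbers, 6 for each row, row after row: the shift along the tool's x, y, z in m, then the turn, a rotation vector about the tool's x, y, z in degrees. A call has 1 to 20 rows; each row shifts and turns the commanded pose from where the row before left it, along the tool's axes as they then stand; what a row does not reach is not made up. A row lasts 1/10 s, in which the tool goes at most 50 mm and 8.59 degrees, less where a joint would pass 70% of its speed; a pose out of reach is approached as far as the arm can. A call is refused whole if a number of a shift passes 0.05 or a number of a turn 8.59, either way. A call with a gripper value outside its range is refused whole. "gripper" is the opening, from 0 (shut) to 1 (fully open), set as the call begins (left out, the last holds). The fingers move at their own pace and stop on an object; "newtons" is the grip in N (left out, the last holds). Time passes only in rows, so rows that do not move let the fingers close. It gives the time, the measured TCP pose, the force, the opening and the grip force at its end, in the units of the state.
- robot.sense(): the state, without advancing time (a new reading comes with each control period).
- cams.read_camera(name): name is "scene" or "top" or "wrist"; returns a dict with "img" (384x512x3 uint8, red, green, blue), "fovy" (degrees; the focal length in pixels is half the picture's height over the tangent of half this angle, whatever the lens; pixels are square), "cx", "cy" (the principal point, pixels), "extrinsics" (4x4, takes a point from camera to world coordinates); the wrist camera has in their place "mount" (4x4, takes a point from camera to tool coordinates, whose origin is the TCP and whose axes are the flange's). Camera axes: x right, y down, z forward; pixel columns grow to the right and rows downward; lengths in m; the calibration is good to about 2 mm. The wrist camera is an equidistant fisheye: a pixel r from the principal point sees the ray r / f radians off the axis. A picture is of the moment at which its call begins: read the wrist's pose just before it. There is no depth.
- robot.sign_off(): hands the job in; it is judged then, once.
Trained networks look in the newest picture that a camera, given by its name, has taken for a name from the list of things; names that differ only in an ending like _2 or _b are one class to them, and where a whole thing is asked for, a point or a joint stands for the part that bears it (a point fixed in the world has none). Each returns a list of dicts, best first, with "confidence" (0 to 1); they miss things now and then, are a little off and sometimes report something else, mostly with a low value. They report only what shows in the picture. A call takes as long as a camera call. They do not tell look-alikes from the thing itself.
- spotter.masks_of(target, camera): "mask" (384x512 bool, what is visible of it) and "bbox" ([left, top, right, bottom] in pixels, round what is visible of it).
The state is a dict: "clock": time; "joints": joint angles; "dq": joint speeds; "joint_torque": joint torques, N m; "tool_pos": TCP position; "tool_rot": TCP orientation; "ft_force": force on the tool from outside, world axes, zero at the start; "moment": the same for the moment, N m; "gripper_width": opening from 0.0 (shut) to 1.0 (fully open); "finger_force": force on a finger pad.
Only numpy, scipy, OpenCV 4.12 (cv2) and the standard library are available. Lean on these libraries where they do the work, as an engineer would, in place of code of your own. Each camera call takes 0.05 s, during which the arm holds its last target. There are 200 camera calls.

TASK

Close the grey gauge case on the measuring table: fold the open blue flap over until it lies flat on the case, then push the white ridge on its outer face so that the flap slides fully home with its tongue tucked beneath the yellow retaining lip. Use only the fingertips and be gentle: do not pinch or force the flap, and leave the ring gauge in the case and the things standing around it where they are. Finish with the robot clear of everything.

Things in the scene. Friction and masses are not known exactly. Their poses are not given: they have to be found in the camera images.
- case: Grey open-topped gauge case screwed to the table, 140 (its x) x 110 (y) x 45 mm high, walls 5 mm. Origin: centre of its underside, on the table. x points from the hinge side to the side with the yellow lip, z up; yaw and place vary. A steel hinge rail stands along each side at the hinge end (y = +-51 mm, 6 mm thick, x from -95 to -47 mm, top at 59 mm).
- flap (a joint): Angle of the blue flap about its hinge, rad: 0 = closed, lying flat; grows as it opens (1.57 = upright, more = leaning back away from the lip; stop at 2.2). Starts open, at 1.7 to 2.1. Friction hinge: it stays where it is left; under 2 N at its free end moves it. The face that is on top when closed looks away from the lip when the flap stands open.
- carriage (a joint): Slide of the flap and its hinge along the case's +x (towards the lip), m: 0 = fully back, 0.022 = home at its stop. Starts at 0 to 0.003; stays where it is left; about 2.5 N moves it. Fold the flap down while this is under 0.006, else the tongue lands on top of the lip; then raise the flap and push it back.
- hinge (a point): Middle of the hinge axis (a 6 mm steel pin along the case's y), 50 mm above the table; it moves with the slide.
- ridge (a point): White ridge on the flap's outer face: middle of the side that looks to the hinge (the side to push), 70 mm from the hinge axis, 7 mm above the flap's mid-plane. The ridge is 6 mm thick along the flap, 60 mm wide, 9 mm high. Flap closed: its upper face is 52 mm above the table, the ridge's top 61 mm. Axes: x from hinge to tongue, y along the hinge, z out of the outer face.
- tongue (a point): Middle of the end edge of the flap's tongue, in its mid-plane, 125 mm from the hinge axis. The flap is a stiff plate 4 mm thick, 92 mm wide; its last 17 mm, 50 mm wide, are the tongue. Axes as for the ridge.
- lip (a point): Yellow retaining lip: middle of its underside where its flat part begins, 56 mm above the table (4 mm above the closed flap's top). The lip is 60 mm wide, runs 22 mm from here along the case's x, top at 60 mm. A flared lead-in reaches 5 mm back towards the hinge, rising to 63 mm. Fully home, the tongue's end is 10 mm beyond this point. Axes as the case's.
- ring_gauge_mid (a point): Centre of a loose steel ring gauge lying in the case, outside diameter 48, hole 28, height 18 mm. Leave it.
- ref_sphere_mid (a point): Centre, half-way up, of a loose white reference ball on a round foot, 48 mm across, 62 mm high. Leave it.
- cleaner_mid (a point): Centre, half-way up, of a small amber bottle of cleaner with a red cap, 40 mm across, 85 mm high. Leave it.
- gauge_block_mid (a point): Centre of a loose brass block, 30 x 30 x 40 mm high. Leave it.
Things that resemble listed ones, but are neither listed nor needed, are in the scene too. Of the things that look like the case, the largest one is meant.

How it is judged:
On the way, in this order (a step that is already met when the one before it is completed fails the run):
1. the flap is folded down flat, its tongue still short of the lip (value of joint flap below 0.1 rad and value of joint carriage below 0.012 m).
2. the flap is slid home, its tongue beneath the lip (value of joint flap below 0.045 rad and value of joint carriage above 0.018 m), for 0.2 s.
At the end, for the whole second after the job is handed in: The flap lies flat (within 0.045 rad) and slid home (18 mm or more of its 22 mm), the tongue's end under the lip and at rest; the ring gauge and the three things around the case are within 20 mm of where they stood (all of step 2 and x of tongue in the frame of lip above 0.004 m and z of tongue in the frame of lip below 0 m and velocity of joint flap between -0.05 and 0.05 rad/s and velocity of joint carriage between -0.005 and 0.005 m/s and distance of each of ring_gauge_mid, ref_sphere_mid, cleaner_mid, gauge_block_mid from where it was at the start of the episode below 0.02 m); the robot touches nothing.
It fails at once if the flap is pinched or forced (over 35 N between fingers and flap) (contact force between the fingers and flap above 35 N).
It fails at once if the ring gauge or a thing standing by is moved or lifted (over 20 mm) (distance of any of ring_gauge_mid, ref_sphere_mid, cleaner_mid, gauge_block_mid from where it was at the start of the episode above 0.02 m).
It also fails if it takes over 56 s, if anything falls off the work surface, if the arm or the gripper's body presses on something with over 40 N, if the wrist force passes 120 N, or if a joint passes its speed limit or range.

## Working session

There is one attempt and no reset: what is moved stays moved. The work goes in short steps, Python scripts to look and compute and a tool call to move; the robot and the scene stay as the last step left them, time stands still between calls to the robot, and variables do not carry over. Pictures are saved under pics/ and viewed, at most 10 in all, crops included, and the job is handed in when it is done.

Besides the shell and the picture viewer there is one more tool, called after "Request:" by a JSON object that holds its "op" and its "data". step_arm: Moves the arm, as the interface text tells. Its arguments: {"type":"object","properties":{"increments":{"type":"array"},"gripper":{"type":"number"},"newtons":{"type":"number"}},"required":["increments"]}

```bash
mkdir -p pics; cat > h.py <<'E'
import numpy as np, cv2
from cell import robot, cams, spotter
def K(c):
    f=c["img"].shape[0]/2/np.tan(np.radians(c["fovy"])/2); return f
def ray(c,u,v):
    f=K(c);E=np.array(c["extrinsics"]);d=E[:3,:3]@np.array([(u-c["cx"])/f,(v-c["cy"])/f,1]);return E[:3,3],d
def at_z(c,u,v,z):
    o,d=ray(c,u,v);return o+d*(z-o[2])/d[2]
def proj(c,P):
    E=np.array(c["extrinsics"]);p=(np.atleast_2d(P)-E[:3,3])@E[:3,:3];f=K(c)
    return np.c_[p[:,0]/p[:,2]*f+c["cx"],p[:,1]/p[:,2]*f+c["cy"]]
E
python3 - <<'E'
from h import *
import pickle
ims={}
for n in("scene","top"):
    c=cams.read_camera(n);ims[n]=c
    print(n,c["fovy"],c["cx"],c["cy"],np.round(c["extrinsics"],3).tolist())
    for t in("case","flap","ring_gauge_mid","ref_sphere_mid","cleaner_mid","gauge_block_mid","ridge"):
        for r in spotter.masks_of(t,n): print(t,round(r["confidence"],2),r["bbox"])
pickle.dump(ims,open("ims.pkl","wb"))
for n in ims: cv2.imwrite(f"pics/{n}0.png",cv2.resize(ims[n]["img"][:,:,::-1],(800,600),interpolation=cv2.INTER_CUBIC))
print(robot.sense(),robot.pinch_z)
E
```

```text
scene 48.27391275609023 258.5154196875437 188.61369202506407 [[-0.528, 0.587, -0.614, 1.052], [0.849, 0.361, -0.386, 0.35], [-0.005, -0.725, -0.689, 0.562], [0.0, 0.0, 0.0, 1.0]]
case 0.8 [314.0, 123.9, 391.8, 183.4]
case 0.78 [86.9, 225.9, 193.8, 302.4]
case 0.61 [158.1, 98.8, 289.0, 211.6]
case 0.23 [157.4, 95.8, 205.7, 174.7]
flap 0.89 [323.5, 132.2, 375.4, 158.2]
flap 0.88 [92.5, 231.4, 169.5, 278.7]
flap 0.59 [156.5, 95.6, 205.9, 173.0]
ring_gauge_mid 0.95 [230.2, 167.5, 252.4, 187.4]
ref_sphere_mid 0.57 [303.6, 180.9, 323.0, 218.0]
cleaner_mid 0.67 [251.6, 103.6, 274.6, 144.9]
cleaner_mid 0.47 [157.9, 96.4, 206.3, 180.3]
gauge_block_mid 0.92 [212.3, 217.1, 236.3, 254.0]
ridge 0.83 [321.0, 126.8, 379.2, 161.1]
ridge 0.69 [95.8, 232.9, 168.9, 279.2]
ridge 0.56 [162.0, 97.6, 204.3, 173.2]
top 57.49706907330915 253.52282139100785 193.76310914848312 [[0.025, -0.991, 0.134, 0.498], [-1.0, -0.024, 0.01, 0.081], [-0.007, -0.134, -0.991, 0.728], [0.0, 0.0, 0.0, 1.0]]
case 0.82 [179.1, 274.0, 256.2, 327.8]
case 0.76 [268.4, 66.7, 348.1, 128.1]
case 0.6 [328.8, 154.5, 388.8, 217.3]
flap 0
[... 445 characters left out ...]
: array([-1.19780082,  0.62836603,  0.03851401,  1.51738026, -0.02703315,
        0.99632244, -0.01999444]), 'dq': array([-0.0021641 ,  0.00226497, -0.00033335, -0.00072667,  0.00213876,
       -0.00092533,  0.00068688]), 'joint_torque': array([ 2.96195803e-04, -5.63227344e+01,  1.22540731e+00, -1.93772793e+01,
        1.08778785e-02,  1.49460771e-03,  1.96098080e-05]), 'tool_pos': array([0.27613427, 0.58845249, 0.23134204]), 'tool_rot': array([ 2.17665447e-01,  9.76023438e-01,  2.65637114e-05, -2.41047063e-05]), 'ft_force': array([ 0.57882884, -0.06496826, -0.32417759]), 'moment': array([ 0.03269656,  0.0366623 , -0.02280162]), 'finger_force': 0.0, 'gripper_width': 0.997647500175304} 0.0187
```

View pics/scene0.png

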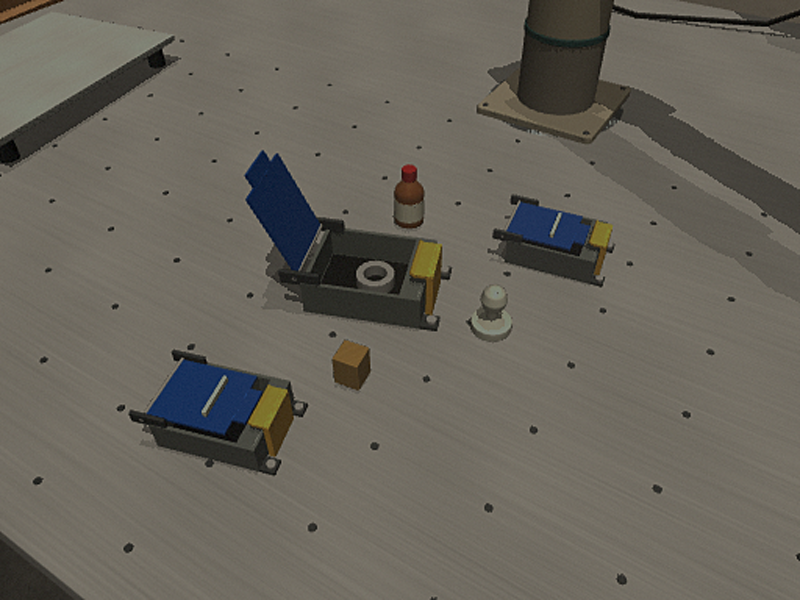

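View pics/top0.png

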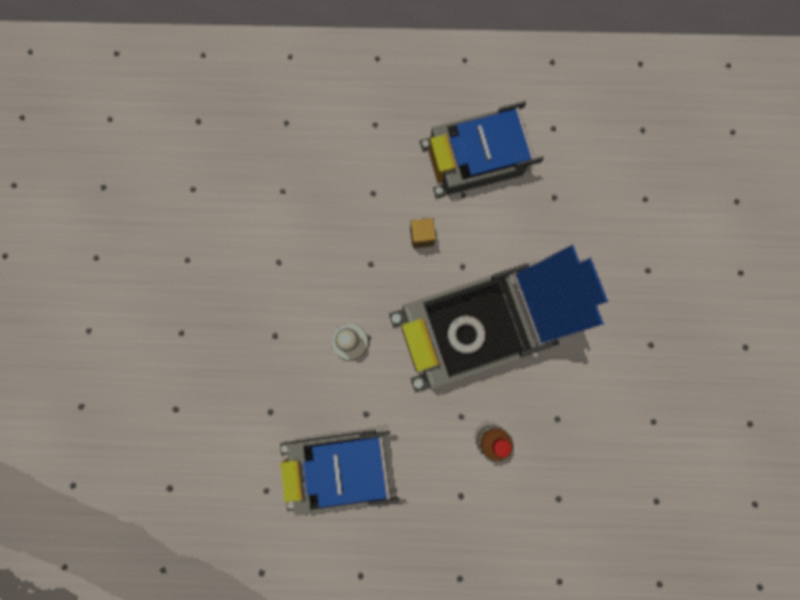

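The open case is in the middle: lip at about (420,345) in the top view, flap leaning to the right (world −y), towards (565,290). I'll enlarge both views to pick corners.

```bash
python3 - <<'E'
import pickle,cv2
ims=pickle.load(open("ims.pkl","rb"))
for n,(l,t,w,h) in {"top":(240,150,160,110),"scene":(150,90,150,125)}.items():
    im=ims[n]["img"][t:t+h,l:l+w,::-1]; s=5 if n=="top" else 4.8
    im=cv2.resize(im,None,fx=s,fy=s,interpolation=cv2.INTER_CUBIC)
    im=cv2.convertScaleAbs(im,alpha=1.5,beta=15)
    for k in range(0,w,10): cv2.line(im,(int(k*s),0),(int(k*s),6 if k%50 else 14),(255,255,255),1)
    for k in range(0,h,10): cv2.line(im,(0,int(k*s)),(6 if k%50 else 14,int(k*s)),(255,255,255),1)
    cv2.imwrite(f"pics/{n}1.png",im)
E
```

```text
(no output)
```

View pics/top1.png

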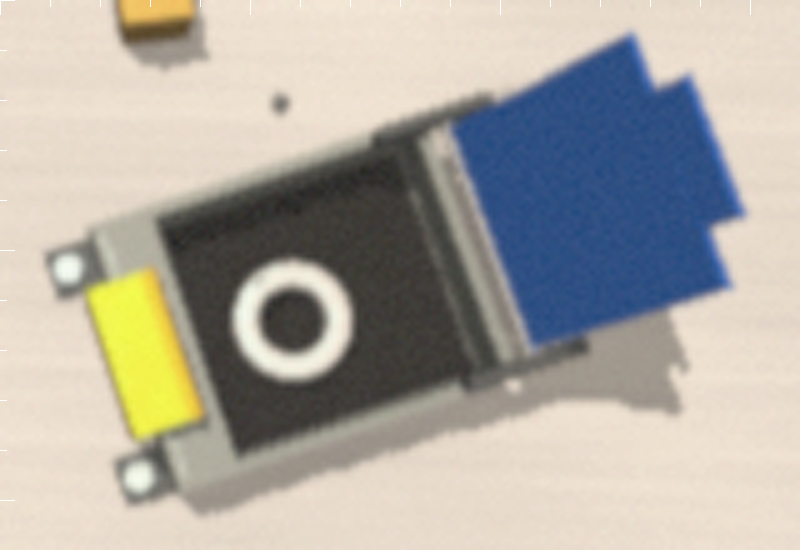

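View pics/scene1.png

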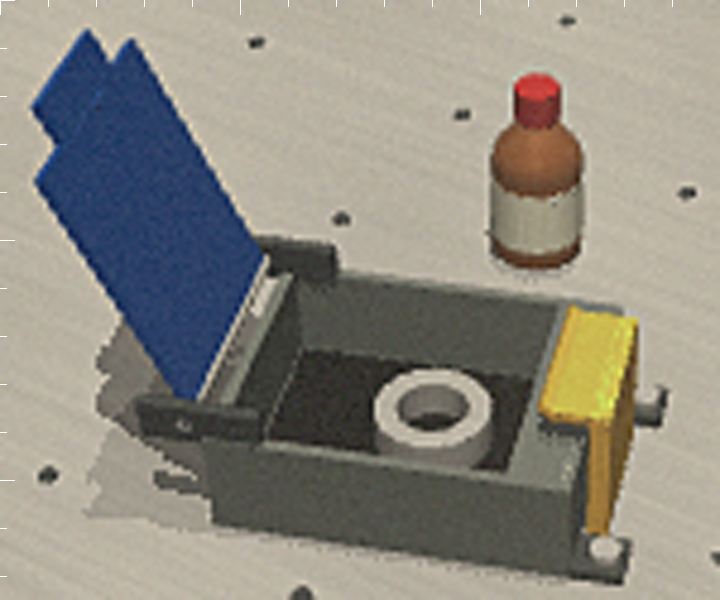

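```bash
cat > fit.py <<'E'
from h import *
import pickle
from scipy.optimize import least_squares
ims=pickle.load(open("ims.pkl","rb"))
C=lambda x,y,z:lambda p:(x,y,z)
L=lambda dx,y,z:lambda p:(p[3]+dx,y,z)
F=lambda s,y:lambda p:(p[4]+s*np.cos(p[5]),y,.05+s*np.sin(p[5]))
m=.001
T=[(L(.022,-.03,.06),88,292),(L(.022,.03,.06),140,440),(C(.07,-.055,.045),92,230),(C(.07,.055,.045),190,488),
(C(-.095,-.054,.059),492,95),(C(-.095,.054,.059),585,347),(C(-.047,.054,.059),463,388),(C(-.047,-.054,.059),372,138),
(F(.125,-.025),690,76),(F(.125,.025),744,214),(F(.108,-.046),632,36),(F(.108,.046),732,287)]
S=[(F(.125,.025),87,30),(F(.125,-.025),33,108),(F(.108,.046),132,40),(F(.108,-.046),37,182),
(L(.022,.03,.06),637,320),(L(.022,-.03,.06),605,418),(L(-.005,.03,.063),570,308),(L(-.005,-.03,.063),541,413),
(C(-.095,-.054,.059),140,399),(C(-.047,-.054,.059),260,408),(C(.07,-.055,.045),576,490)]
def W(p,q):
    c,s=np.cos(p[2]),np.sin(p[2]);return np.array([p[0]+c*q[0]-s*q[1],p[1]+s*q[0]+c*q[1],q[2]])
def res(p):
    r=[]
    for n,L_,s,o in(("top",T,5,(240,150)),("scene",S,4.8,(150,90))):
        P=np.array([W(p,f(p)) for f,_,_ in L_]);uv=np.array([[u/s+o[0]-.4,v/s+o[1]-.4] for _,u,v in L_])
        r.append(proj(ims[n],P)-uv)
    return np.vstack(r)
sol=least_squares(lambda p:res(p).ravel(),[.5,.08,1.8,.07,-.06,1.9],loss="soft_l1")
p=sol.x
if __name__=="__main__":
    print(np.round(p,4),np.degrees(p[2]));print(np.round(res(p),1).tolist())
    J=sol.jac;print("sd",np.round(np.sqrt(np.diag(np.linalg.inv(J.T@J)))*.7,4))
    for n,q in dict(hinge=(p[4],0,.05),lip=(p[3],0,.056),tongue=F(.125,0)(p),ridge=F(.07,0)(p)).items(): print(n,W(p,q).round(4))
    for n in("ring_gauge_mid","ref_sphere_mid","cleaner_mid","gauge_block_mid"): pass
E
python3 fit.py
```

```text
[ 0.5609 -0.0034  1.9202  0.0562 -0.0761  1.9999] 110.02120424312635
[[0.1, -0.6], [-0.1, -0.3], [-0.8, -0.8], [-2.1, 1.2], [-0.2, -1.2], [1.0, 1.1], [1.7, 1.0], [0.5, -2.0], [0.1, -0.6], [0.5, 0.5], [0.1, -0.8], [0.1, 0.4], [0.0, 0.5], [0.6, -0.1], [-0.2, 0.2], [0.6, -0.2], [0.3, -0.7], [1.3, 0.1], [-0.1, -1.3], [-0.5, -2.1], [-0.4, 0.3], [0.6, 2.0], [-0.1, 0.4]]
sd [0.0005 0.0006 0.0042 0.0009 0.0016 0.0169]
hinge [ 0.587  -0.0749  0.05  ]
lip [0.5417 0.0494 0.056 ]
tongue [ 0.6048 -0.1237  0.1637]
ridge [ 0.597  -0.1022  0.1137]
```

Request:
{"op": "step_arm", "data": {"increments": [0, 0, 0, 0, 0, 7.5, 0, 0, 0, 0, 0, 7.5, 0, 0, 0, 0, 0, 7.5, 0, 0, 0, 0, 0, 7.5, 0, 0, 0, 0, 0, 7.5, 0, 0, 0, 0, 0, 7.5, 0, 0, 0, 0, 0, 0], "gripper": 0, "newtons": 20}}

```text
clock: 1.5
tool_pos: [0.276, 0.5885, 0.2312]
tool_rot: [0.575, 0.818, -0.0, 0.0]
ft_force: [0.1, -0.3, -0.0]
gripper_width: -0.001
finger_force: 0.0
```

Request:
{"op": "step_arm", "data": {"increments": [-0.04, 0.0033, 0, 0, 0, 0, -0.04, 0.0033, 0, 0, 0, 0, -0.04, 0.0033, 0, 0, 0, 0, -0.04, 0.0033, 0, 0, 0, 0, -0.04, 0.0033, 0, 0, 0, 0, -0.04, 0.0033, 0, 0, 0, 0, -0.04, 0.0033, 0, 0, 0, 0, -0.04, 0.0033, 0, 0, 0, 0, -0.04, 0.0033, 0, 0, 0, 0, -0.04, 0.0033, 0, 0, 0, 0, -0.04, 0.0033, 0, 0, 0, 0, -0.04, 0.0033, 0, 0, 0, 0, -0.04, 0.0033, 0, 0, 0, 0, -0.04, 0.0033, 0, 0, 0, 0, -0.04, 0.0033, 0, 0, 0, 0, -0.04, 0.0033, 0, 0, 0, 0, -0.04, 0.0033, 0, 0, 0, 0, -0.04, 0.0033, 0, 0, 0, 0, -0.04, 0.0033, 0, 0, 0, 0, -0.04, 0.0033, 0, 0, 0, 0]}}

```text
clock: 3.5
tool_pos: [0.6106, -0.1431, 0.2314]
tool_rot: [0.573, 0.819, 0.0, 0.0]
ft_force: [-0.5, 0.5, -0.6]
gripper_width: -0.002
finger_force: 0.0
```

```bash
cat > where.py <<'E'
from fit import *
from scipy.spatial.transform import Rotation as R
def cf(v):
    c,s=np.cos(p[2]),np.sin(p[2]);d=np.array(v)-[p[0],p[1],0];return np.array([c*d[0]+s*d[1],-s*d[0]+c*d[1],d[2]])
def show():
    s=robot.sense();M=R.from_quat(s["tool_rot"]).as_matrix()
    c,sn=np.cos(p[2]),np.sin(p[2]);Rc=np.array([[c,sn,0],[-sn,c,0],[0,0,1]])
    f=s["ft_force"]
    print(round(s["clock"],2),"case",cf(s["tool_pos"]).round(4),"force_case",(Rc@f).round(2),"grip",round(s["gripper_width"],3),"Rcase",(Rc@M).round(3).tolist(),s["joints"].round(2))
if __name__=="__main__": show()
E
python3 where.py
```

```text
3.5 case [-0.1482  0.0012  0.2314] force_case [ 0.64  0.31 -0.63] grip -0.002 Rcase [[1.0, 0.001, 0.0], [0.001, -1.0, -0.0], [0.0, 0.0, -1.0]] [ 0.02  0.61  0.28  1.59 -0.19  0.97  0.71]
```

Request:
{"op": "step_arm", "data": {"increments": [-0.02, 0, 0, 0, 0, 0, 0, 0, 0.02, 0, 0, 0, 0, 0, 0.02, 0, 0, 0, 0, 0, 0.02, 0, 0, 0, 0, 0, 0.02, 0, 0, 0, 0, 0, 0, 0, 0, 0]}}

```text
clock: 4.1
tool_pos: [0.6147, -0.1596, 0.1486]
tool_rot: [0.573, 0.819, -0.001, -0.003]
ft_force: [-0.2, 0.1, -0.6]
gripper_width: -0.003
finger_force: 0.0
```

```bash
python3 - <<'E'
from where import *
show()
c=cams.read_camera("scene");a=cv2.resize(c["img"][80:230,140:310,::-1],None,fx=4.7,fy=4,interpolation=cv2.INTER_CUBIC)
cv2.imwrite("pics/s2.png",cv2.convertScaleAbs(a,alpha=1.4))
E
```

```text
4.1 case [-0.1652  0.0029  0.1486] force_case [ 0.13  0.15 -0.58] grip -0.003 Rcase [[1.0, 0.0, 0.004], [0.0, -1.0, 0.005], [0.004, -0.005, -1.0]] [ 0.06  0.72  0.25  1.64 -0.22  0.82  0.76]
```

View pics/s2.png

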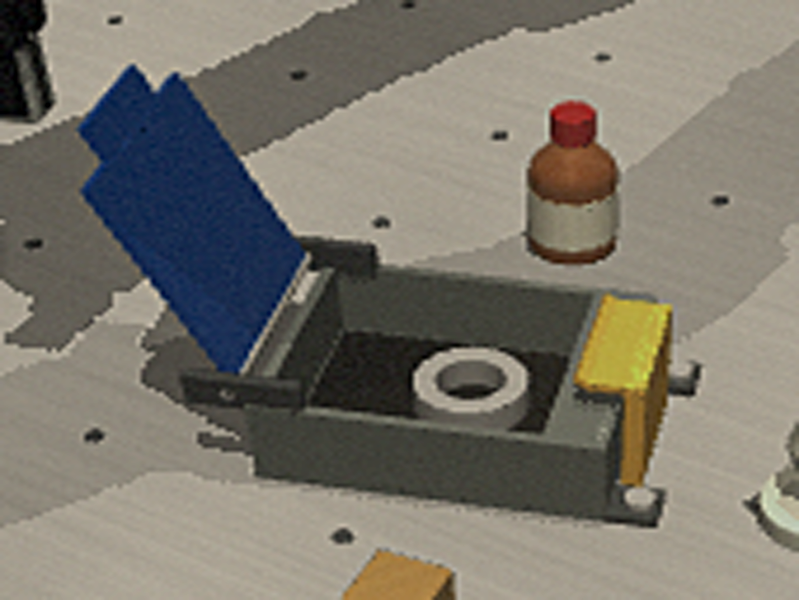

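Request:
{"op": "step_arm", "data": {"increments": [0.006, 0, 0, 0, 0, 0, 0.006, 0, 0, 0, 0, 0, 0.006, 0, 0, 0, 0, 0, 0.006, 0, 0, 0, 0, 0, 0.006, 0, 0, 0, 0, 0, 0.006, 0, -0.001, 0, 0, 0, 0.006, 0, -0.001, 0, 0, 0, 0.006, 0, -0.001, 0, 0, 0, 0.006, 0, -0.001, 0, 0, 0, 0.006, 0, -0.001, 0, 0, 0, 0, 0, 0, 0, 0, 0]}}

```text
clock: 5.25
tool_pos: [0.596, -0.1024, 0.1563]
tool_rot: [0.574, 0.819, 0.0, -0.001]
ft_force: [-0.1, 0.0, -0.2]
gripper_width: -0.001
finger_force: 0.0
```

```bash
cat > blue.py <<'E'
from where import *
show()
# estimate hinge x and angle from flap outline corners not robust -> compare rendered silhouette to blue mask (scene+top)
def blue(c):
    hsv=cv2.cvtColor(c["img"],cv2.COLOR_RGB2HSV);return ((hsv[...,0]>105)&(hsv[...,0]<125)&(hsv[...,1]>130)).astype(np.uint8)
cs={n:cams.read_camera(n) for n in("scene","top")}
E
python3 - <<'E'
from where import *
show()
c=cams.read_camera("scene");a=cv2.resize(c["img"][80:230,140:310,::-1],None,fx=4.7,fy=4,interpolation=cv2.INTER_CUBIC)
cv2.imwrite("pics/s3.png",cv2.convertScaleAbs(a,alpha=1.4))
E
```

```text
5.25 case [-0.1051  0.001   0.1563] force_case [ 0.05  0.05 -0.23] grip -0.001 Rcase [[1.0, -0.001, 0.001], [-0.001, -1.0, 0.0], [0.001, -0.0, -1.0]] [-0.03  0.67  0.26  1.73 -0.23  0.78  0.68]
```

View pics/s3.png

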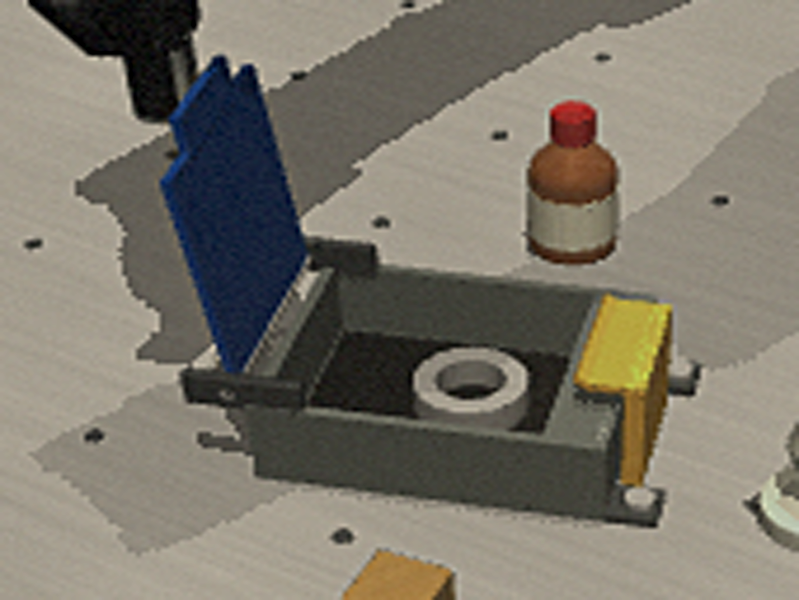

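Request:
{"op": "step_arm", "data": {"increments": [0.007, 0, -0.002, 0, 0, 0, 0.007, 0, -0.002, 0, 0, 0, 0.0065, 0, 0.0005, 0, 0, 0, 0.0065, 0, 0.0005, 0, 0, 0, 0.008, 0, 0.0015, 0, 0, 0, 0.008, 0, 0.0015, 0, 0, 0, 0.008, 0, 0.0025, 0, 0, 0, 0.008, 0, 0.0025, 0, 0, 0, 0.007, 0, 0.004, 0, 0, 0, 0.007, 0, 0.004, 0, 0, 0, 0, 0, 0, 0, 0, 0]}}

```text
clock: 6.4
tool_pos: [0.5707, -0.0337, 0.1424]
tool_rot: [0.574, 0.819, -0.0, -0.001]
ft_force: [-0.1, 0.4, -0.3]
gripper_width: 0.001
finger_force: 0.0
```

```bash
python3 - <<'E'
from where import *
show()
c=cams.read_camera("scene");a=cv2.resize(c["img"][80:230,140:310,::-1],None,fx=4.7,fy=4,interpolation=cv2.INTER_CUBIC)
cv2.imwrite("pics/s4.png",cv2.convertScaleAbs(a,alpha=1.4))
E
```

```text
6.4 case [-0.0318  0.0012  0.1424] force_case [ 0.46 -0.01 -0.34] grip 0.001 Rcase [[1.0, -0.001, 0.002], [-0.001, -1.0, 0.002], [0.002, -0.002, -1.0]] [-0.15  0.65  0.26  1.83 -0.24  0.7   0.59]
```

View pics/s4.png

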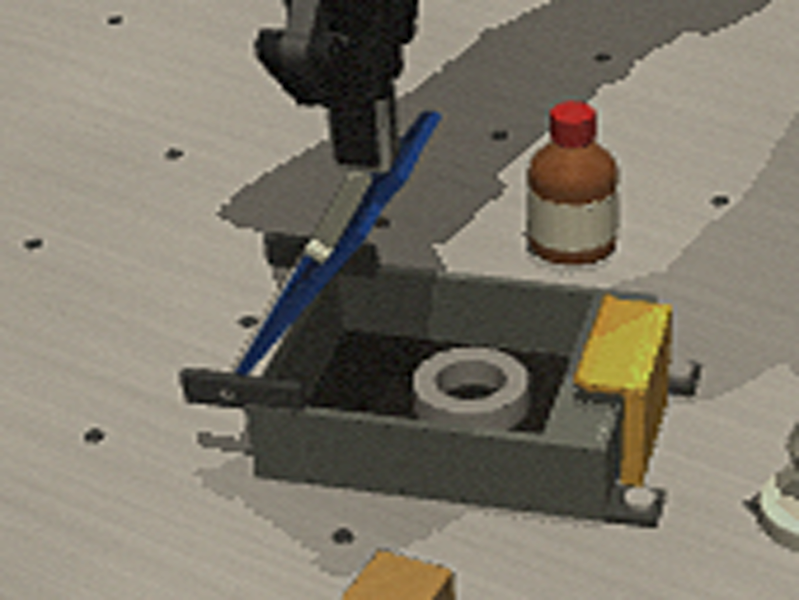

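Request:
{"op": "step_arm", "data": {"increments": [0.0067, 0, 0.0043, 0, 0, 0, 0.0067, 0, 0.0043, 0, 0, 0, 0.006, 0, 0.0058, 0, 0, 0, 0.006, 0, 0.0058, 0, 0, 0, 0.005, 0, 0.0066, 0, 0, 0, 0.005, 0, 0.0066, 0, 0, 0, 0.004, 0, 0.0073, 0, 0, 0, 0.004, 0, 0.0073, 0, 0, 0, 0.0027, 0, 0.0078, 0, 0, 0, 0.0027, 0, 0.0078, 0, 0, 0, 0.0015, 0, 0.008, 0, 0, 0, 0.0015, 0, 0.008, 0, 0, 0, 0, 0, 0, 0, 0, 0]}}

```text
clock: 7.75
tool_pos: [0.5531, 0.0136, 0.0624]
tool_rot: [0.575, 0.818, -0.001, -0.001]
ft_force: [-0.3, 0.8, 0.6]
gripper_width: 0.004
finger_force: 0.0
```

```bash
python3 - <<'E'
from where import *
show()
c=cams.read_camera("scene");a=cv2.resize(c["img"][80:230,140:310,::-1],None,fx=4.7,fy=4,interpolation=cv2.INTER_CUBIC)
cv2.imwrite("pics/s5.png",cv2.convertScaleAbs(a,alpha=1.4))
E
```

```text
7.75 case [0.0186 0.0016 0.0624] force_case [0.83 0.03 0.57] grip 0.004 Rcase [[1.0, -0.003, 0.001], [-0.003, -1.0, 0.002], [0.001, -0.002, -1.0]] [-0.21  0.75  0.21  1.93 -0.3   0.5   0.55]
```

View pics/s5.png

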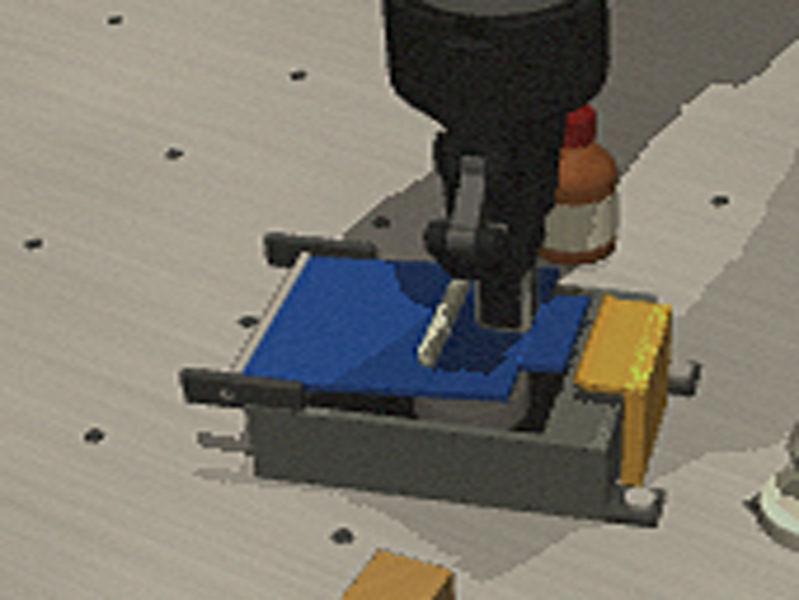

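The flap is nearly flat, with the tongue at about (580,330), still short of the lip. I'll press it down gently.

Request:
{"op": "step_arm", "data": {"increments": [0, 0, 0.002, 0, 0, 0, 0, 0, 0.002, 0, 0, 0, 0, 0, 0.002, 0, 0, 0, 0, 0, 0.002, 0, 0, 0, 0, 0, 0.0015, 0, 0, 0, 0, 0, 0, 0, 0, 0]}}

```text
clock: 8.4
tool_pos: [0.5539, 0.0134, 0.054]
tool_rot: [0.575, 0.818, -0.0, -0.0]
ft_force: [-0.9, -0.5, 0.7]
gripper_width: 0.001
finger_force: 0.0
```

Request:
{"op": "step_arm", "data": {"increments": [0, 0, 0.001, 0, 0, 0, 0, 0, 0, 0, 0, 0]}}

```text
clock: 8.6
tool_pos: [0.5539, 0.0134, 0.0531]
tool_rot: [0.575, 0.818, -0.0, -0.0]
ft_force: [-0.6, 0.1, -0.2]
gripper_width: 0.002
finger_force: 0.0
```

Request:
{"op": "step_arm", "data": {"increments": [0, 0, 0.001, 0, 0, 0, 0, 0, 0, 0, 0, 0]}}

```text
clock: 8.8
tool_pos: [0.5539, 0.0134, 0.0521]
tool_rot: [0.575, 0.818, -0.0, -0.0]
ft_force: [-0.2, -0.0, -0.0]
gripper_width: -0.0
finger_force: 0.0
```

Request:
{"op": "step_arm", "data": {"increments": [0, 0, 0.001, 0, 0, 0, 0, 0, 0, 0, 0, 0]}}

```text
clock: 9.0
tool_pos: [0.5541, 0.0135, 0.0513]
tool_rot: [0.575, 0.818, 0.0, 0.0]
ft_force: [-0.8, 0.5, 1.4]
gripper_width: -0.002
finger_force: 1.0
```

Request:
{"op": "step_arm", "data": {"increments": [0, 0, 0.001, 0, 0, 0, 0, 0, 0, 0, 0, 0]}}

```text
clock: 9.2
tool_pos: [0.5541, 0.0135, 0.0504]
tool_rot: [0.575, 0.818, 0.0, 0.0]
ft_force: [-0.9, 0.1, 4.5]
gripper_width: -0.005
finger_force: 2.3
```

Contact at z≈0.051 with 4.5 N, so the flap is flat. Next I'll lift, back off behind the ridge and lower.

Request:
{"op": "step_arm", "data": {"increments": [0, 0, -0.005, 0, 0, 0, 0, 0, -0.01, 0, 0, 0, 0, 0, -0.01, 0, 0, 0, -0.01, 0, 0, 0, 0, 0, -0.01, 0, 0, 0, 0, 0, -0.01, 0, 0, 0, 0, 0, -0.01, 0, 0, 0, 0, 0, -0.012, 0, 0, 0, 0, 0, 0, 0, 0, 0, 0, 0]}}

```text
clock: 10.1
tool_pos: [0.5722, -0.0385, 0.0751]
tool_rot: [0.576, 0.817, -0.0, 0.001]
ft_force: [0.1, 0.2, 0.2]
gripper_width: 0.001
finger_force: 0.0
```

```bash
python3 - <<'E'
from where import *
show()
for n in("top","scene"):
    c=cams.read_camera(n)
    for r in spotter.masks_of("ridge",n): print(n,round(r["confidence"],2),r["bbox"])
    l,t,w,h=(240,150,150,110) if n=="top" else(150,110,150,110)
    a=cv2.resize(c["img"][t:t+h,l:l+w,::-1],None,fx=5,fy=5,interpolation=cv2.INTER_CUBIC);a=cv2.convertScaleAbs(a,alpha=1.4)
    for car,col in((0,(0,0,255)),(.006,(0,255,0))):
        h0=p[3]-.137+car
        for q in((h0+.07,-.03,.061),(h0+.07,.03,.061),(h0+.125,-.025,.052),(h0+.125,.025,.052)):
            u=proj(c,W(p,q))[0];cv2.circle(a,(int((u[0]-l+.5)*5),int((u[1]-t+.5)*5)),3,col,1)
    cv2.imwrite(f"pics/{n}6.png",a[:300,:700] if 0 else a)
E
```

```text
10.1 case [-0.0369  0.0014  0.0751] force_case [ 0.19 -0.21  0.16] grip 0.001 Rcase [[1.0, -0.006, -0.002], [-0.006, -1.0, -0.0], [-0.002, 0.0, -1.0]] [-0.12  0.75  0.21  1.87 -0.27  0.56  0.61]
top 0.86 [291.1, 70.3, 339.4, 110.4]
top 0.83 [193.4, 277.7, 249.2, 322.8]
top 0.57 [272.1, 182.0, 326.2, 236.4]
scene 0.97 [93.9, 233.5, 166.6, 278.9]
scene 0.73 [194.1, 144.3, 266.8, 185.6]
scene 0.64 [323.9, 130.8, 380.3, 159.9]
```

View pics/scene6.png

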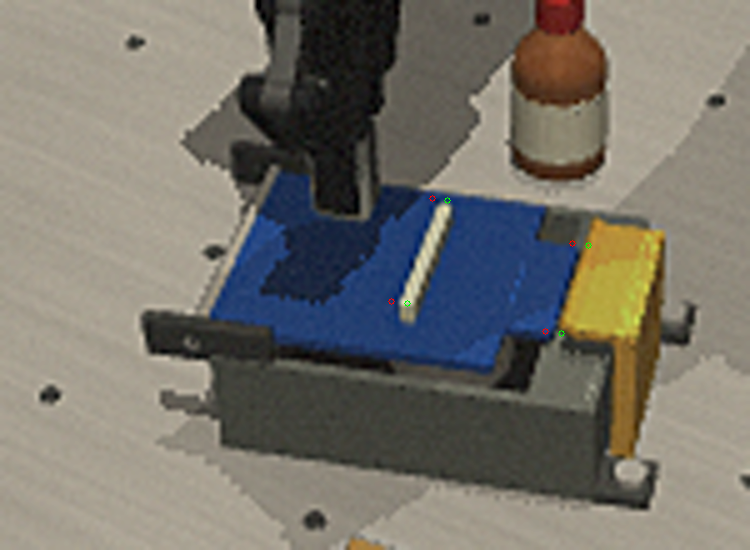

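The flap is flat with the tongue short of the lip, and the finger is behind the white ridge, whose near end is at (405,320). I'll lower and push.

Request:
{"op": "step_arm", "data": {"increments": [0, 0, 0.01, 0, 0, 0, 0, 0, 0.01, 0, 0, 0, 0, 0, 0, 0, 0, 0, 0.004, 0, 0, 0, 0, 0, 0.004, 0, 0, 0, 0, 0, 0.004, 0, 0, 0, 0, 0, 0.004, 0, 0, 0, 0, 0, 0.003, 0, 0, 0, 0, 0, 0.003, 0, 0, 0, 0, 0, 0.003, 0, 0, 0, 0, 0, 0.003, 0, 0, 0, 0, 0, 0, 0, 0, 0, 0, 0]}}

```text
clock: 11.5
tool_pos: [0.5621, -0.0085, 0.0553]
tool_rot: [0.574, 0.819, 0.0, -0.0]
ft_force: [-0.0, -0.9, 1.1]
gripper_width: 0.0
finger_force: 0.5
```

```bash
python3 where.py
```

```text
11.5 case [-0.0052  0.0007  0.0553] force_case [-0.86  0.34  1.15] grip 0.0 Rcase [[1.0, -0.002, 0.0], [-0.002, -1.0, -0.0], [0.0, 0.0, -1.0]] [-0.16  0.77  0.2   1.91 -0.29  0.5   0.59]
```

Request:
{"op": "step_arm", "data": {"increments": [0.002, 0, 0, 0, 0, 0, 0.002, 0, 0, 0, 0, 0, 0, 0, 0, 0, 0, 0]}}

```text
clock: 11.8
tool_pos: [0.5607, -0.005, 0.0552]
tool_rot: [0.574, 0.819, 0.0, -0.0]
ft_force: [1.0, -0.7, 0.4]
gripper_width: 0.002
finger_force: 0.8
```

Request:
{"op": "step_arm", "data": {"increments": [0.002, 0, 0, 0, 0, 0, 0, 0, 0, 0, 0, 0]}}

```text
clock: 12.0
tool_pos: [0.5601, -0.0032, 0.0552]
tool_rot: [0.575, 0.818, 0.0, -0.0]
ft_force: [1.1, -1.8, 1.5]
gripper_width: 0.001
finger_force: 0.8
```

Request:
{"op": "step_arm", "data": {"increments": [0.002, 0, 0, 0, 0, 0, 0, 0, 0, 0, 0, 0]}}

```text
clock: 12.2
tool_pos: [0.5599, -0.0028, 0.0553]
tool_rot: [0.575, 0.818, -0.0, 0.001]
ft_force: [1.4, -4.1, -0.3]
gripper_width: 0.002
finger_force: 2.4
```

Request:
{"op": "step_arm", "data": {"increments": [0.002, 0, 0, 0, 0, 0, 0, 0, 0, 0, 0, 0]}}

```text
clock: 12.4
tool_pos: [0.5599, -0.0027, 0.0554]
tool_rot: [0.575, 0.818, -0.001, 0.002]
ft_force: [2.8, -7.9, -1.2]
gripper_width: -0.002
finger_force: 4.1
```

Request:
{"op": "step_arm", "data": {"increments": [0.002, 0, 0, 0, 0, 0, 0, 0, 0, 0, 0, 0]}}

```text
clock: 12.6
tool_pos: [0.5599, -0.0026, 0.0555]
tool_rot: [0.576, 0.818, -0.001, 0.003]
ft_force: [3.8, -11.6, -1.6]
gripper_width: 0.001
finger_force: 5.7
```

Hard stop at 12 N and x≈0.000, as predicted for home. I'll back off, lift and check.

Request:
{"op": "step_arm", "data": {"increments": [-0.006, 0, 0, 0, 0, 0, -0.008, 0, 0, 0, 0, 0, 0, 0, -0.01, 0, 0, 0, 0, 0, -0.03, 0, 0, 0, 0, 0, -0.04, 0, 0, 0, 0, 0, -0.04, 0, 0, 0, -0.04, 0, -0.03, 0, 0, 0, -0.04, 0, 0, 0, 0, 0, -0.04, 0, 0, 0, 0, 0, -0.04, 0, 0, 0, 0, 0, 0, 0, 0, 0, 0, 0, 0, 0, 0, 0, 0, 0]}}

```text
clock: 13.8
tool_pos: [0.6167, -0.1617, 0.2053]
tool_rot: [0.575, 0.818, 0.0, -0.001]
ft_force: [0.3, 0.4, -0.1]
gripper_width: -0.001
finger_force: 0.0
```

```bash
python3 - <<'E'
from where import *
show()
c=cams.read_camera("scene");l,t,w,h=150,90,180,150
a=cv2.resize(c["img"][t:t+h,l:l+w,::-1],None,fx=4,fy=4,interpolation=cv2.INTER_CUBIC);a=cv2.convertScaleAbs(a,alpha=1.4)
for car,col in((0,(0,0,255)),(.022,(0,255,0))):
    h0=p[3]-.137+car
    for q in((h0+.07,-.03,.061),(h0+.07,.03,.061)):
        u=proj(c,W(p,q))[0];cv2.circle(a,(int((u[0]-l+.5)*4),int((u[1]-t+.5)*4)),3,col,1)
cv2.imwrite("pics/s7.png",a)
E
```

```text
13.8 case [-0.1679  0.0019  0.2053] force_case [ 0.24 -0.42 -0.11] grip -0.001 Rcase [[1.0, -0.004, 0.001], [-0.004, -1.0, 0.0], [0.001, -0.0, -1.0]] [ 0.04  0.65  0.28  1.59 -0.21  0.93  0.75]
```

View pics/s7.png

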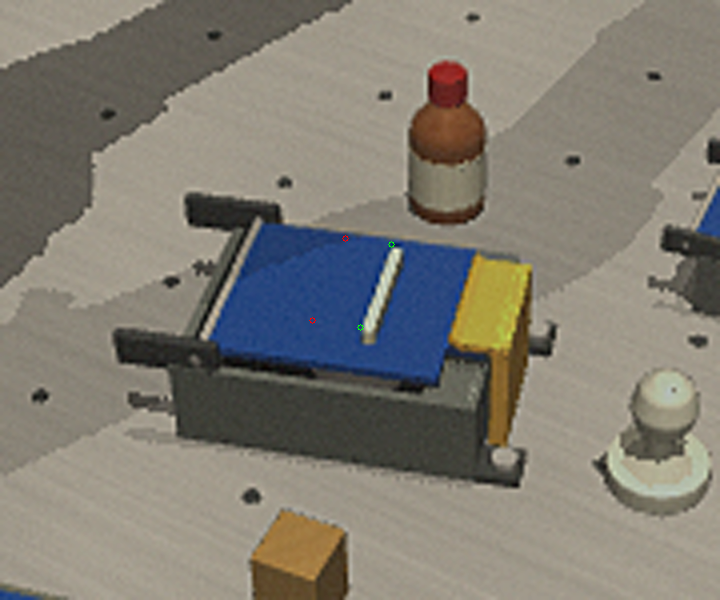

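The flap is flat, the ridge (385,295) lies on the predicted home marks and the tongue is under the lip at (460,300). The robot is clear and nothing else has moved, so I'm handing in.

```bash
python3 -c "
from cell import robot
print(robot.sign_off())"
```

```text
the job is handed in; nothing more can be done
None
```

The job is handed in: the last picture shows the flap folded flat and slid to its stop (12 N on the ridge) with its tongue under the yellow lip, the ball, bottle and block look undisturbed (the ring gauge is hidden under the flap), and the robot is clear.

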